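# Turn the serving dish to the white plate and hold it there

### The arm

A 7-joint arm with a two-finger parallel gripper is mounted at the origin on the work surface. World frame = base frame: x ahead of the robot, y to its left, z up, the work surface at z = 0. Lengths are in m, angles in rad, forces in N, time in s.
With the tool pointing down it reaches from about 0.425 to 0.875 m from the base axis. Payload 9.9 kg.
Tool frame: the origin (TCP) lies on the centre line of the jaws, within the pads' length; the fingertips stand 11 mm ahead of it and the grasp point (between the pads) lies 8 mm behind it; z points along the fingers, y is the line along which they close (so a half turn about z gives the same grasp; the last joint's range is limited). The gripper opens to 85 mm and grips with 20 to 120 N. Pads are 22 mm wide; open, the fingers measure 114 mm over their backs; the gripper's body (76 mm by 85 mm) begins 54 mm behind the grasp point. The pads swing forward as they close: fully open they stand 13 mm farther back than shut.
Start: joints at [1.263, 0.576, 0.025, 1.437, -0.015, 1.129, -0.057], TCP at [0.15, -0.658, 0.242] pointing down, gripper open.
Joint ranges: [-2.76, 2.76], [-0.34, 2.15], [-1.52, 1.57], [0.19, 2.46], [-1.09, 4.23], [0.17, 1.99], [-2.82, 2.82]. Speed limits (rad/s): [2.22, 2.22, 3.01, 3.01, 3.14, 3.14, 3.14].

### API

Orientations are given as a unit quaternion [x, y, z, w].
In Python, from rig import arm gives the robot as it stands.
- The arm moves only by the tool move_arm, never from a script. Its argument "commands" is text: rows parted by semicolons, each of 7 numbers parted by spaces: the turn, a rotation vector about the world's x, y, z in units of 6 degrees (1.0 is 6 degrees), then the shift along the world's x, y, z in m, then the finger opening in m, from 0 to 0.0854. In form: ax ay az tx ty tz grip; .... A call has 1 to 8 rows; each row shifts and turns the commanded pose from where the row before left it; what a row does not reach is not made up. A row lasts 1/12 s, in which the tool goes at most 41.7 mm and 7.16 degrees, less where a joint would pass 70% of its speed; a pose out of reach is approached as far as the arm can. A call is refused whole if a number of a shift passes 0.0417 or a number of a turn 1, either way. A call with a gripper value outside its range is refused whole. The fingers move at their own pace and stop on an object; "newtons" is the grip in N (left out, the last holds). Time passes only in rows, so rows that do not move let the fingers close. It gives the time, the measured TCP pose, the force, the opening and the grip force at its end, in the units of the state.
- arm.get_obs(): the state, without advancing time (a new reading comes with each control period).
- arm.get_image(name): name is "side" or "top"; returns a dict with "image" (420x560x3 uint8, red, green, blue), "mtx" (3x3 intrinsics, pixels), "rvec" (rotation vector, rad) and "tvec" (3), from world to camera coordinates, as OpenCV has them. Camera axes: x right, y down, z forward; pixel columns grow to the right and rows downward; lengths in m; the calibration is good to about 2 mm. A picture is of the moment at which its call begins. There is no depth.
- arm.hand_in(): hands the job in; it is judged then, once.
Trained networks look in the newest picture that a camera, given by its name, has taken for a name from the list of things; names that differ only in an ending like _2 or _b are one class to them, and where a whole thing is asked for, a point or a joint stands for the part that bears it (a point fixed in the world has none). Each returns a list of dicts, best first, with "conf" (0 to 1); they miss things now and then, are a little off and sometimes report something else, mostly with a low value. They report only what shows in the picture. A call takes as long as a camera call. They do not tell look-alikes from the thing itself.
- arm.trace(thing, camera): "mask" (420x560 bool, what is visible of it) and "box" ([left, top, right, bottom] in pixels, round what is visible of it).
The state is a dict: "time": time; "joint_positions": joint angles; "joint_vel": joint speeds; "joint_torque": joint torques, N m; "ee_pos": TCP position; "tool_rot": TCP orientation; "wrist_force": force on the tool from outside, world axes, zero at the start; "torque": the same for the moment, N m; "finger_gap": finger opening in m; "finger_force": force on a finger pad.
Only numpy, scipy, OpenCV 4.12 (cv2) and the standard library are available. Lean on these libraries where they do the work, as an engineer would, in place of code of your own. Each camera call takes 0.05 s, during which the arm holds its last target. There are 200 camera calls.

### The job

Take the dark dish by its wooden bridge handle and lift it straight up off the terracotta trivet; then, in the air above the trivet, give it a quarter turn so that its yellow serving lip points to the side where the white plate is. Finish while still holding it like that, in the gripper about 10 cm above the trivet, level and still, with the tomato resting in the middle of the dish. Keep the tomato from rolling to the rim, do not touch it, and leave everything else on the table where it is.

Things in the scene. Friction and masses are not known exactly. Their poses are not given: they have to be found in the camera images.
- trivet: Square terracotta-coloured tile trivet fixed on the table, 160 x 160 mm, 25 mm thick; origin at the centre of its underside, on the table; yaw varies. The dish starts on it with the lip to the trivet's -x side (towards the robot, within 0.1 rad); the white and blue plates lie about 255 mm away along its +y and -y axes, either way round.
- dish: Dark round shallow dish, 176 mm across, 28 mm high at the rim, about 0.35 kg (+-25 %), on a 96 mm foot; origin at the centre of the foot's underside, z up. Inside: a flat floor 50 mm across, 10 mm up, then a slope of 11 degrees, steeper to the rim: move it smoothly and level. Lip at its -x side. Steel rods rise from the rim at +y and -y to the wooden grip bar over the centre.
- dish_handle (a point): Centre of the wooden grip bar, 125 mm above the dish's underside, straight over its centre. Flat-sided bar, 16 mm wide (dish's x), 18 mm high, 92 mm long (dish's y): pinch it from above, fingers closing along the dish's x. Free below it down to the tomato's top, 75 mm under the bar's centre.
- dish_lip (a point): Yellow serving lip, a tongue 46 mm wide standing out from the rim at the dish's -x side; the point lies 105 mm from the dish's centre, 30 mm above its underside.
- tomato_center (a point): Centre of a loose round red tomato, 40 mm in diameter, 35 g, lying in the middle of the dish.
- white_plate: White side plate, 160 mm across, 18 mm high, lying on the table to one side of the trivet; origin at the centre of its underside. It is the one the lip must face.
- blue_plate: Blue side plate of the same shape, on the opposite side of the trivet; origin at the centre of its underside.
- salt_pot: Pale wooden salt bowl, 60 mm across, 40 mm high, beyond the trivet, on its +x side; origin at the centre of its underside.
- pepper_mill: Dark wooden pepper mill, 52 mm across, 125 mm high, beyond the trivet, on its +x side; origin at the centre of its underside.
- spice_jar: Amber glass spice jar with steel cap, 44 mm across, 65 mm high, beyond the trivet, on its +x side; origin at the centre of its underside.
Things that resemble listed ones, but are neither listed nor needed, are in the scene too. What is meant by the trivet is not pink, and is the smaller of those in its own colour.

How it is judged:
By the outcome, as a careful person would: the job done as asked, in the order asked, and still so for the second after the job is handed in, while the arm keeps its last pose, push and grip.
It also fails if it takes over 45 s, if anything falls off the work surface, if the arm or the gripper's body presses on something with over 40 N, if the wrist force passes 120 N, or if a joint passes its speed limit or range.

## Working session

There is one attempt and no reset: what is moved stays moved. The work goes in short steps, Python scripts to look and compute and a tool call to move; the robot and the scene stay as the last step left them, time stands still between calls to the robot, and variables do not carry over. Pictures are saved under pics/ and viewed, at most 10 in all, crops included, and the job is handed in when it is done.

Besides the shell and the picture viewer there is one more tool, called as name(argument=value, ...) on one line, values as JSON. move_arm: Moves the arm, as the interface text tells. Its arguments: {"type":"object","properties":{"commands":{"type":"string"},"newtons":{"type":"number"}},"required":["commands"]}

```bash
mkdir -p pics
cat > h.py <<'E'
import numpy as np, cv2
from rig import arm
def proj(im,P):
    return cv2.projectPoints(np.float64(P).reshape(-1,1,3),im["rvec"],im["tvec"],im["mtx"],None)[0].reshape(-1,2)
def ray(im,uv):
    R=cv2.Rodrigues(np.float64(im["rvec"]))[0]; c=-R.T@np.float64(im["tvec"]).ravel()
    d=R.T@np.linalg.inv(im["mtx"])@np.r_[uv,1.]; return c,d
def atz(im,uv,z):
    c,d=ray(im,uv); return c+d*(z-c[2])/d[2]
E
python3 - <<'E'
from h import *
ims={n:arm.get_image(n) for n in("top","side")}
cv2.imwrite("pics/a.png",np.hstack([cv2.resize(ims[n]["image"],(400,300))for n in ims])[:,:,::-1])
cv2.imwrite("pics/top.png",cv2.resize(ims["top"]["image"],(784,588))[:,:,::-1])
cv2.imwrite("pics/side.png",cv2.resize(ims["side"]["image"],(784,588))[:,:,::-1])
for n in ims:
    print(n,ray(ims[n],[280,210]))
    for t in["trivet","dish","dish_handle","dish_lip","tomato_center","white_plate","blue_plate"]:
        for r in arm.trace(t,n)[:3]:
            ys,xs=np.nonzero(r["mask"]); c=[xs.mean(),ys.mean()] if len(xs) else [0,0]
            print(n,t,round(r["conf"],2),np.round(r["box"]),np.round(c,1),np.round(atz(ims[n],c,.03)[:2],3))
print(arm.get_obs())
E
```

```text
top (array([0.3134285 , 0.04085302, 1.24992669]), array([ 0.1544841 , -0.02636864, -0.98770761]))
top trivet 0.97 [345. 266. 431. 352.] [386.3 308.9] [ 0.228 -0.281]
top trivet 0.59 [208. 236. 273. 299.] [240.3 266.3] [0.347 0.12 ]
top trivet 0.55 [279. 156. 342. 226.] [302.7 199.3] [ 0.535 -0.057]
top dish 0.83 [284. 157. 345. 230.] [314.2 189.6] [ 0.562 -0.09 ]
top dish_handle 0.67 [284. 158. 348. 230.] [314.2 189.7] [ 0.562 -0.09 ]
top dish_lip 0.65 [287. 155. 351. 228.] [314.1 189.7] [ 0.562 -0.089]
top tomato_center 0.45 [309. 185. 322. 199.] [314.2 189.4] [ 0.563 -0.09 ]
top white_plate 0.59 [373. 176. 429. 233.] [399.9 204. ] [ 0.52  -0.333]
top blue_plate 0.63 [200. 142. 255. 197.] [226.2 168.4] [0.626 0.161]
side (array([0.17481575, 0.54708972, 0.71287183]), array([ 0.34739128, -0.61277443, -0.71006964]))
side trivet 0.93 [227. 189. 310. 231.] [263.4 211.5] [ 0.543 -0.019]
side trivet 0.7 [366. 156. 469. 236.] [419.  193.3] [ 0.223 -0.259]
side trivet 0.61 [259. 245. 365. 343.] [311.6 292. ] [0.34  0.134]
side dish 0.97 [234. 143. 310. 210.] [271.8 182.6] [ 0.577 -0.122]
sid
[... 562 characters left out ...]
.57566052,  0.02489217,  1.43708916, -0.01502621,
        1.12899087, -0.05645811]), 'joint_vel': array([ 6.38664815e-04, -5.77969534e-04,  2.05571587e-03,  9.79130290e-05,
       -1.47477711e-05,  7.21836875e-05,  1.34495974e-03]), 'joint_torque': array([ 1.33532580e-03, -7.65394592e+01,  2.24898823e+00, -2.86290997e+01,
        1.52819033e-02,  2.93923156e-03, -1.57331880e-05]), 'ee_pos': array([ 0.14983721, -0.65817211,  0.24231904]), 'tool_rot': array([9.93743042e-01, 1.11690492e-01, 1.96211930e-05, 1.54318068e-05]), 'wrist_force': array([0.17812786, 0.39367248, 0.21426463]), 'torque': array([ 0.00583531,  0.05622423, -0.05150648]), 'finger_force': 0.0, 'finger_gap': 0.08527811239998913}
```

View pics/top.png

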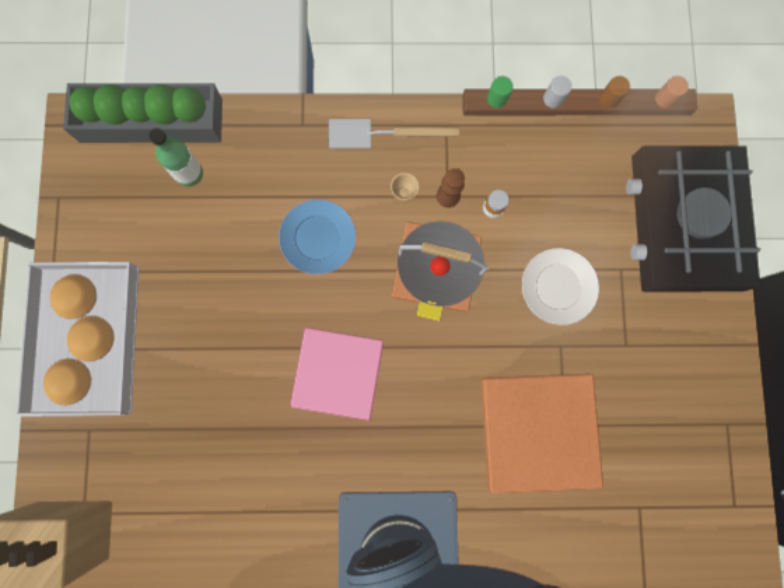

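Run:
```python
import cv2
t=cv2.imread("pics/top.png");s=cv2.imread("pics/side.png")
k=1.4
a=cv2.resize(t[int(145*k):int(240*k),int(270*k):int(360*k)],(400,420),interpolation=cv2.INTER_CUBIC)
b=cv2.resize(s[int(135*k):int(240*k),int(220*k):int(320*k)],(400,420),interpolation=cv2.INTER_CUBIC)
import numpy as np
cv2.imwrite("pics/crop.png",np.hstack([a,b]))
```

```text
(no output)
```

View pics/crop.png

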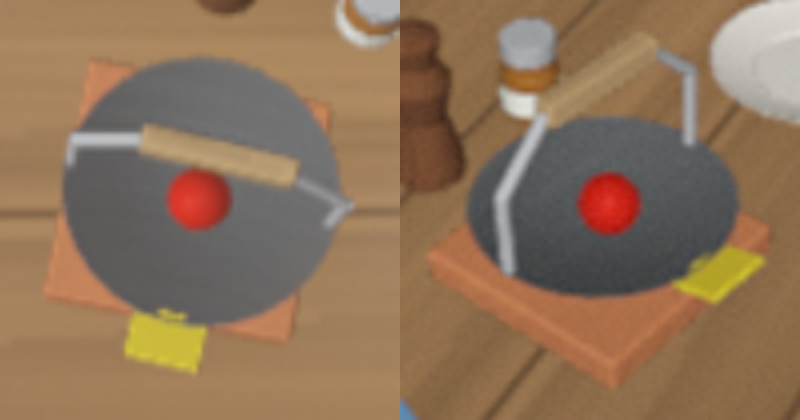

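The top view shows three square tiles: a pink one at (240,266), a large terracotta one at (386,309), and a small terracotta one under the dish at (310,190). The small one is the trivet because it isn't pink and is the smaller of the two terracotta ones. The crop confirms it: the dish sits on it with the lip towards the robot. The white plate is on the right, at -y. Next I'll triangulate the bar.

Run:
```python
from h import *
ims={n:arm.get_image(n) for n in("top","side")}
def P(n):
    i=ims[n];return i["mtx"]@np.c_[cv2.Rodrigues(np.float64(i["rvec"]))[0],np.ravel(i["tvec"])]
def tri(a,b):
    x=cv2.triangulatePoints(P("top"),P("side"),np.float64(a),np.float64(b)).ravel();return x[:3]/x[3]
def show(n,a,b):
    x=tri(a,b);print(n,x.round(4),[np.abs(proj(ims["top"],x)-a).max().round(2),np.abs(proj(ims["side"],x)-b).max().round(2)])
def bar(n,box):
    im=ims[n]["image"]; l,t,r,b=box
    hsv=cv2.cvtColor(im,cv2.COLOR_RGB2HSV)
    return hsv,l,t,r,b
L=((302.2,176.7),(256.3,162.5));R=((337,183.9),(282.5,146.3))
show("barL",*L);show("barR",*R)
show("tomato",(314.2,189.4),(271.7,185.3))
# assumed heights
for n,i in(("top",0),("side",1)):
    a=atz(ims[n],L[i],.15);b=atz(ims[n],R[i],.15);print(n,a,b,(a+b)/2,np.linalg.norm(a-b),np.arctan2(*(a-b)[[1,0]]))
lip=(270+165*.225,145+342*95/420),(220+320*.25,135+273*.25)
show("lip",*lip)
for n,uv in(("top",(314.2,189.4)),("side",(271.7,185.3))):print("tom",atz(ims[n],uv,.055))
for n,i in(("top",0),("side",1)):print("lip",atz(ims[n],lip[i],.055))
w=atz(ims["top"],(399.9,204),.014);bl=atz(ims["top"],(226.2,168.4),.014);print(w,bl,(w+bl)/2,np.arctan2(*(bl-w)[[1,0]]))
```

```text
barL [ 0.5714 -0.0465  0.1528] [np.float64(0.07), np.float64(0.1)]
barR [ 0.5526 -0.1371  0.1464] [np.float64(0.36), np.float64(0.51)]
tomato [ 0.5574 -0.0872  0.0561] [np.float64(0.15), np.float64(0.22)]
top [ 0.57218568 -0.04663972  0.15      ] [ 0.55281108 -0.13614459  0.15      ] [ 0.56249838 -0.09139215  0.15      ] 0.09157782271193071 1.3576210684572518
side [ 0.57307478 -0.04949946  0.15      ] [ 0.54902595 -0.13307103  0.15      ] [ 0.56105036 -0.09128524  0.15      ] 0.08696293765904992 1.2906033214182397
lip [ 0.4659 -0.0658  0.0521] [np.float64(0.05), np.float64(0.08)]
tom [ 0.55806873 -0.08714311  0.055     ]
tom [ 0.55751471 -0.08841477  0.055     ]
lip [ 0.46540205 -0.06563818  0.055     ]
lip [ 0.46482807 -0.06311954  0.055     ]
[ 0.5224378  -0.33807949  0.014     ] [0.6297385  0.16290718 0.014     ] [ 0.57608815 -0.08758615  0.014     ] 1.359805261998631
```

move_arm(commands="0 0 0.6 0.0228 0.0315 0 0.0854;0 0 0.6 0.0228 0.0315 0 0.0854;0 0 0.6 0.0228 0.0315 0 0.0854;0 0 0.6 0.0228 0.0315 0 0.0854;0 0 0.6 0.0228 0.0315 0 0.0854;0 0 0.6 0.0228 0.0315 0 0.0854;0 0 0.6 0.0228 0.0315 0 0.0854;0 0 0.6 0.0228 0.0315 0 0.0854")

```text
time: 1.57
ee_pos: [0.333, -0.4046, 0.2426]
tool_rot: [0.934, 0.357, 0.0, 0.0]
wrist_force: [1.0, 0.1, 0.7]
finger_gap: 0.0854
finger_force: 0.0
```

move_arm(commands="0 0 0.6 0.0228 0.0315 0 0.0854;0 0 0.6 0.0228 0.0315 0 0.0854;0 0 0.6 0.0228 0.0315 0 0.0854;0 0 0.6 0.0228 0.0315 0 0.0854;0 0 0.6 0.0228 0.0315 0 0.0854;0 0 0.6 0.0228 0.0315 0 0.0854;0 0 0.6 0.0228 0.0315 0 0.0854;0 0 0.6 0.0228 0.0315 0 0.0854")

```text
time: 2.23
ee_pos: [0.5155, -0.1526, 0.2426]
tool_rot: [0.816, 0.578, 0.0, 0.0]
wrist_force: [-0.3, -1.1, -0.5]
finger_gap: 0.0851
finger_force: 0.0
```

move_arm(commands="0 0 0.4 0.015 0.0207 0 0.0854;0 0 0.4 0.015 0.0207 0 0.0854;0 0 0.33 0.015 0.0207 0 0.0854;0 0 0 0 0 0 0.0854")

```text
time: 2.57
ee_pos: [0.5623, -0.0865, 0.2425]
tool_rot: [0.779, 0.627, 0.002, -0.001]
wrist_force: [0.1, 0.6, -0.6]
finger_gap: 0.0853
finger_force: 0.0
```

Run:
```python
from h import *
o=arm.get_obs();print(o["ee_pos"],o["joint_positions"].round(2))
a=[]
for n in("top","side"):
    im=arm.get_image(n);g=im["image"].copy()
    p=proj(im,[o["ee_pos"]-[0,0,.1],])[0]
    u=proj(im,[[.5605,-.0905,.15]])[0].astype(int); print(n,u)
    x,y=u; c=g[y-70:y+70,x-66:x+67]
    a.append(cv2.resize(c,(399,420),interpolation=cv2.INTER_CUBIC))
cv2.imwrite("pics/b.png",np.hstack(a)[:,:,::-1])
```

```text
[ 0.5622719  -0.08645593  0.24247808] [ 0.34  0.43 -0.4   1.72  0.19  1.03 -0.33]
top [319 181]
side [269 154]
```

View pics/b.png

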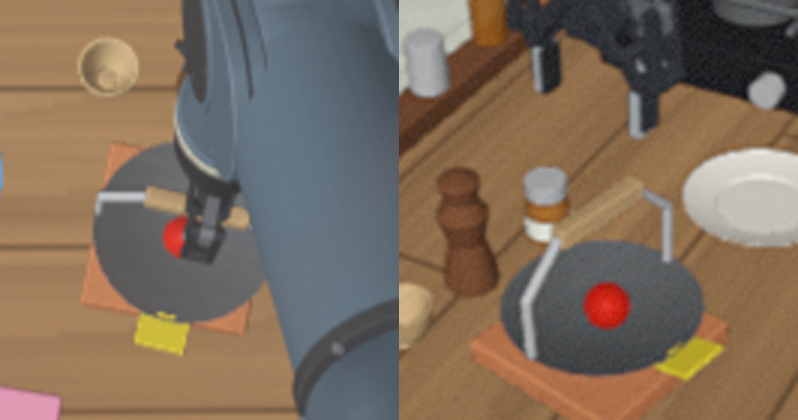

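move_arm(commands="0 0 0 -0.0013 -0.0035 -0.01 0.0854;0 0 0 0 0 -0.02 0.0854;0 0 0 0 0 -0.025 0.0854;0 0 0 0 0 -0.025 0.0854;0 0 0 0 0 -0.015 0.0854;0 0 0 0 0 -0.005 0.0854;0 0 0 0 0 0 0.0854")

```text
time: 3.25
ee_pos: [0.5568, -0.097, 0.1408]
tool_rot: [0.782, 0.623, -0.001, -0.001]
wrist_force: [0.1, 0.2, 0.0]
finger_gap: 0.0855
finger_force: 0.0
```

Run:
```python
from h import *
o=arm.get_obs();print(o["ee_pos"],o["wrist_force"])
im=arm.get_image("side");c=im["image"][90:220,205:335]
cv2.imwrite("pics/c.png",cv2.resize(c,(560,560),interpolation=cv2.INTER_CUBIC)[:,:,::-1])
```

```text
[ 0.55684032 -0.09695923  0.14080445] [0.14526709 0.19594786 0.0152084 ]
```

View pics/c.png

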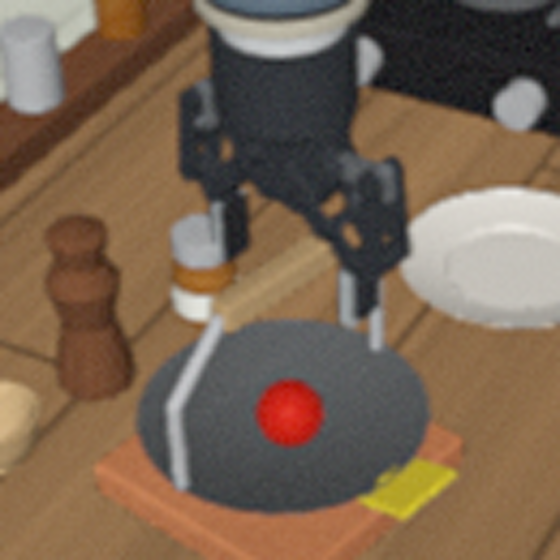

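The fingers straddle the bar, but the TCP is about 7 mm off in y, so I'll correct that and let it settle.

move_arm(commands="0 0 0 0.002 0.003 0.0005 0.0854;0 0 0 0.002 0.0035 0.0005 0.0854;0 0 0 0 0 0 0.0854;0 0 0 0 0 0 0.0854;0 0 0 0 0 0 0.0854")

```text
time: 3.72
ee_pos: [0.5625, -0.089, 0.1438]
tool_rot: [0.781, 0.624, 0.0, 0.0]
wrist_force: [0.6, -0.4, -0.8]
finger_gap: 0.085
finger_force: 0.0
```

move_arm(commands="0 0 0 0 0 0 0.06;0 0 0 0 0 0 0.045;0 0 0 0 0 0 0.032;0 0 0 0 0 0 0.025;0 0 0 0 0 0 0.021;0 0 0 0 0 0 0.018;0 0 0 0 0 0 0.016;0 0 0 0 0 0 0.014", newtons=30)

```text
time: 4.38
ee_pos: [0.5628, -0.0891, 0.1435]
tool_rot: [0.782, 0.624, 0.0, 0.0]
wrist_force: [2.1, -0.9, 0.3]
finger_gap: 0.0152
finger_force: 30.2
```

move_arm(commands="0 0 0 0 0 0 0.01;0 0 0 0 0 0 0.005;0 0 0 0 0 0 0;0 0 0 0 0 0 0;0 0 0 0 0 0 0;0 0 0 0 0 0 0", newtons=60)

```text
time: 4.88
ee_pos: [0.5627, -0.0891, 0.1435]
tool_rot: [0.782, 0.624, 0.0, 0.0]
wrist_force: [2.2, -0.5, 3.5]
finger_gap: 0.0151
finger_force: 59.5
```

Run:
```python
from h import *
o=arm.get_obs();print(o["ee_pos"],o["wrist_force"],o["torque"],o["finger_gap"],o["finger_force"])
im=arm.get_image("side");c=im["image"][90:220,205:335]
for r in arm.trace("tomato_center","side")[:1]:
    ys,xs=np.nonzero(r["mask"]);print(xs.mean(),ys.mean(),atz(im,[xs.mean(),ys.mean()],.055))
cv2.imwrite("pics/d.png",cv2.resize(c,(560,560),interpolation=cv2.INTER_CUBIC)[:,:,::-1])
```

```text
[ 0.56273332 -0.08908447  0.14354505] [ 2.21979766 -0.50435122  3.53174752] [-0.12258804 -0.62392633 -0.02875247] 0.015134694707542473 59.54870939254761
271.84 185.5 [ 0.55682443 -0.08791362  0.055     ]
```

View pics/d.png

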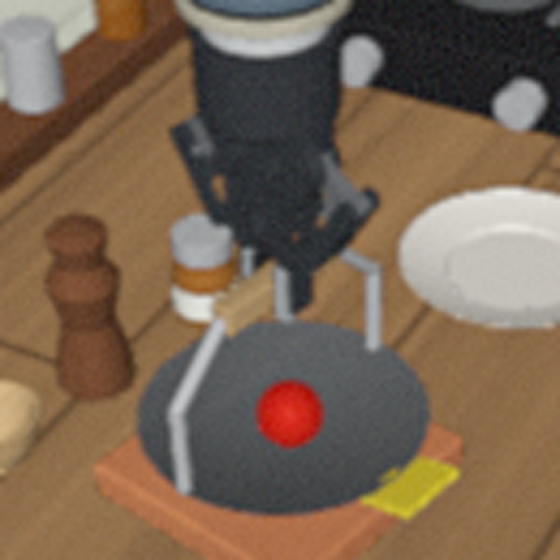

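move_arm(commands="0 0 0 0 0 0 0;0 0 0 0 0 0.001 0;0 0 0 0 0 0.001 0;0 0 0 0 0 0.002 0;0 0 0 0 0 0.002 0;0 0 0 0 0 0.003 0;0 0 0 0 0 0.003 0;0 0 0 0 0 0.003 0", newtons=80)

```text
time: 5.65
ee_pos: [0.5622, -0.0891, 0.1585]
tool_rot: [0.781, 0.624, -0.0, -0.0]
wrist_force: [0.1, 0.8, -3.5]
finger_gap: 0.0147
finger_force: 78.0
```

move_arm(commands="0 0 0 0 0 0.004 0;0 0 0 0 0 0.004 0;0 0 0 0 0 0.004 0;0 0 0 0 0 0.004 0;0 0 0 0 0 0.004 0;0 0 0 0 0 0.003 0;0 0 0 0 0 0.002 0;0 0 0 0 0 0.001 0")

```text
time: 6.32
ee_pos: [0.5624, -0.0891, 0.1846]
tool_rot: [0.782, 0.624, 0.0, 0.0]
wrist_force: [-0.2, 0.2, -2.9]
finger_gap: 0.0147
finger_force: 78.0
```

Run:
```python
from h import *
o=arm.get_obs();print(o["ee_pos"],o["wrist_force"],o["torque"],o["finger_gap"],o["finger_force"])
im=arm.get_image("side");c=im["image"][70:200,205:335]
for r in arm.trace("tomato_center","side")[:1]:
    ys,xs=np.nonzero(r["mask"]);print(xs.mean(),ys.mean(),atz(im,[xs.mean(),ys.mean()],.055+o["ee_pos"][2]-.1435))
cv2.imwrite("pics/e.png",cv2.resize(c,(560,560),interpolation=cv2.INTER_CUBIC)[:,:,::-1])
```

```text
[ 0.56238609 -0.08908753  0.18464657] [-0.19121417  0.23132849 -2.87759202] [ 0.02636695 -0.0915364   0.04602152] 0.01467709405355101 78.03532719612122
```

View pics/e.png

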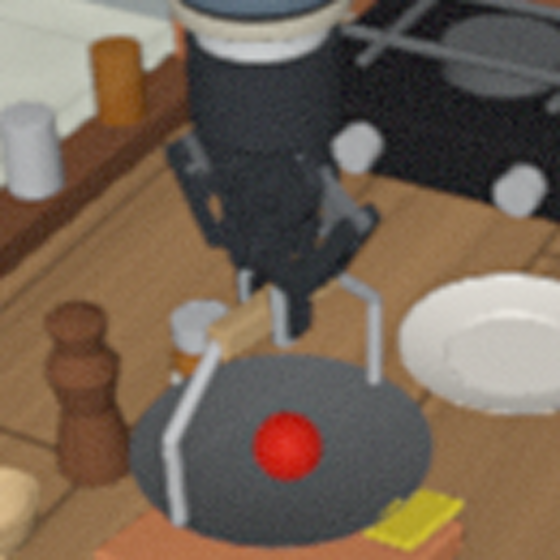

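move_arm(commands="0 0 0 0 0 0.001 0;0 0 0 0 0 0.002 0;0 0 0 0 0 0.003 0;0 0 0 0 0 0.004 0;0 0 0 0 0 0.005 0;0 0 0 0 0 0.005 0;0 0 0 0 0 0.005 0;0 0 0 0 0 0.005 0")

```text
time: 7.08
ee_pos: [0.5624, -0.0891, 0.215]
tool_rot: [0.782, 0.624, 0.0, 0.0]
wrist_force: [0.6, -0.2, -4.2]
finger_gap: 0.0147
finger_force: 78.0
```

move_arm(commands="0 0 0 0 0 0.005 0;0 0 0 0 0 0.005 0;0 0 0 0 0 0.005 0;0 0 0 0 0 0.005 0;0 0 0 0 0 0.004 0;0 0 0 0 0 0.003 0;0 0 0 0 0 0.001 0;0 0 0 0 0 0.001 0")

```text
time: 7.75
ee_pos: [0.5623, -0.0891, 0.2434]
tool_rot: [0.782, 0.624, -0.0, -0.0]
wrist_force: [-0.1, -0.2, -4.9]
finger_gap: 0.0148
finger_force: 78.1
```

move_arm(commands="0 0 0 0 0 0 0;0 0 0.1 0 0 0 0;0 0 0.2 0 0 0 0;0 0 0.3 0 0 0 0;0 0 0.4 0 0 0 0;0 0 0.4 0 0 0 0;0 0 0.4 0 0 0 0;0 0 0.4 0 0 0 0")

```text
time: 8.42
ee_pos: [0.5622, -0.0891, 0.2431]
tool_rot: [0.703, 0.711, -0.0, -0.0]
wrist_force: [-1.2, -0.2, -3.0]
finger_gap: 0.0149
finger_force: 78.0
```

```bash
cat > t.py <<'E'
from h import *
o=arm.get_obs();print(o["time"],o["ee_pos"],o["tool_rot"],o["wrist_force"],o["joint_positions"].round(2))
for n in("side","top"):
    im=arm.get_image(n)
    for r in arm.trace("tomato_center",n)[:1]:
        ys,xs=np.nonzero(r["mask"]);print(n,r["conf"],xs.mean(),ys.mean(),atz(im,[xs.mean(),ys.mean()],.055+o["ee_pos"][2]-.1435))
    if n=="side":cv2.imwrite("pics/f%d.png"%(100*o["time"]),cv2.resize(im["image"][40:200,190:350],(560,560),interpolation=cv2.INTER_CUBIC)[:,:,::-1])
E
python3 t.py; ls pics
```

```text
8.4167 [ 0.56221431 -0.08908725  0.24306546] [ 7.03435603e-01  7.10758968e-01 -1.19980815e-04 -1.67036467e-04] [-1.15715821 -0.16698457 -2.9740201 ] [ 0.38  0.44 -0.45  1.71  0.22  1.04 -0.14]
side 0.8 270.72361809045225 154.321608040201 [ 0.55557503 -0.08682129  0.15456546]
top 0.46 315.625 182.59821428571428 [ 0.55546741 -0.08051439  0.15456546]
a.png
b.png
c.png
crop.png
d.png
e.png
f841.png
side.png
top.png
```

move_arm(commands="0 0 0.1 0 0 0 0;0 0 0.2 0 0 0 0;0 0 0.3 0 0 0 0;0 0 0.4 0 0 0 0;0 0 0.4 0 0 0 0;0 0 0.4 0 0 0 0;0 0 0.4 0 0 0 0;0 0 0.4 0 0 0 0")

```text
time: 9.28
ee_pos: [0.5623, -0.089, 0.2433]
tool_rot: [0.601, 0.8, -0.0, -0.0]
wrist_force: [0.8, -0.6, -4.7]
finger_gap: 0.015
finger_force: 78.0
```

move_arm(commands="0 0 0.4 0 0 0 0;0 0 0.4 0 0 0 0;0 0 0.4 0 0 0 0;0 0 0.4 0 0 0 0;0 0 0.4 0 0 0 0;0 0 0.4 0 0 0 0;0 0 0.4 0 0 0 0;0 0 0.4 0 0 0 0")

```text
time: 9.95
ee_pos: [0.5623, -0.0891, 0.2433]
tool_rot: [0.459, 0.888, -0.0, 0.0]
wrist_force: [-0.3, 0.6, -4.3]
finger_gap: 0.0149
finger_force: 78.0
```

move_arm(commands="0 0 0.4 0 0 0 0;0 0 0.4 0 0 0 0;0 0 0.4 0 0 0 0;0 0 0.4 0 0 0 0;0 0 0.4 0 0 0 0;0 0 0.4 0 0 0 0;0 0 0.4 0 0 0 0;0 0 0.4 0 0 0 0")

```text
time: 10.62
ee_pos: [0.5623, -0.0891, 0.2433]
tool_rot: [0.304, 0.953, -0.0, 0.0]
wrist_force: [0.1, -0.4, -3.8]
finger_gap: 0.0147
finger_force: 78.0
```

move_arm(commands="0 0 0.4 0 0 0 0;0 0 0.4 0 0 0 0;0 0 0.4 0 0 0 0;0 0 0.3 0 0 0 0;0 0 0.3 0 0 0 0;0 0 0.2 0 0 0 0;0 0 0.1 0 0 0 0;0 0 0.1 0 0 0 0")

```text
time: 11.28
ee_pos: [0.5623, -0.0891, 0.2433]
tool_rot: [0.194, 0.981, -0.0, 0.0]
wrist_force: [-0.5, -0.1, -3.9]
finger_gap: 0.0146
finger_force: 78.0
```

move_arm(commands="0 0 0.2 0 0 0 0;0 0 0.3 0 0 0 0;0 0 0.4 0 0 0 0;0 0 0.4 0 0 0 0;0 0 0.3 0 0 0 0;0 0 0.2 0 0 0 0;0 0 0.1 0 0 0 0;0 0 0.1 0 0 0 0")

```text
time: 11.95
ee_pos: [0.5623, -0.0891, 0.2433]
tool_rot: [0.09, 0.996, -0.0, -0.0]
wrist_force: [-0.4, -0.4, -4.9]
finger_gap: 0.0151
finger_force: 78.0
```

move_arm(commands="0 0 0 0 0 0 0;0 0 0 0 0 0 0;0 0 0 0 0 0 0;0 0 0 0 0 0 0;0 0 0 0 0 0 0;0 0 0 0 0 0 0;0 0 0 0 0 0 0;0 0 0 0 0 0 0")

```text
time: 12.62
ee_pos: [0.5623, -0.089, 0.2433]
tool_rot: [0.091, 0.996, 0.0, -0.0]
wrist_force: [-0.8, 0.9, -3.1]
finger_gap: 0.0146
finger_force: 78.0
```

```bash
rm pics/f*; python3 t.py; mv pics/f*.png pics/fin.png
```

```text
12.6167 [ 0.56232233 -0.08903464  0.24329137] [ 9.06142870e-02  9.95886063e-01  1.75653631e-06 -2.24219070e-06] [-0.75712554  0.91831473 -3.0983093 ] [ 0.6   0.51 -0.81  1.7   0.4   1.11  1.06]
side 0.8 270.26244343891403 152.36199095022624 [ 0.56015799 -0.09271263  0.15479137]
top 0.62 316.63461538461536 180.3846153846154 [ 0.56121659 -0.08321121  0.15479137]
```

View pics/fin.png

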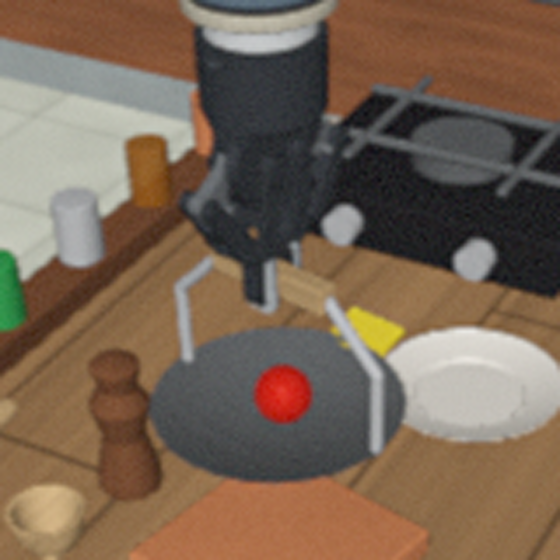

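The picture shows the dish held level, the tomato in its middle at crop (283,393), and the yellow lip at (368,330) pointing to the white plate.

```bash
python3 -c "
from rig import arm
print(arm.hand_in())"
```

```text
the job is handed in; nothing more can be done
None
```

I've handed the job in: the gripper holds the dish level and still, about 10 cm above the trivet, with its yellow lip pointing to the white plate and the tomato in the middle.

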